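# Stand the shoehorn in the desk pot

## Task

Clear the steel shoehorn off the red storage-box lid: pinch it firmly by the rolled eye at its handle end and lift it straight off, still about level. Then ease the grip just enough that it swings down and hangs vertical from your fingers, clamp it firmly again while it hangs clear of everything, lower it blade first into the empty green pot until it is nearly at the bottom, and only then let go so it stands in the pot. Leave the blue mug of pens where it is.

Things in the scene. Friction and masses are not known exactly. Their poses are not given: they have to be found in the camera images.
- shoehorn: Steel shoehorn, 0.135 kg, 160 mm long, handle end overhanging a fixed storage box (red lid, top 60 mm above the desk) by about 55 mm. Origin: centre of the rolled eye at that end, a 10 mm thick, 24 mm long barrel along body y, 63 mm above the desk; pinch its two flat ends (fingers closing along y). x runs to the blade. Held at 40 N it stays level; at 3 to 8 N it swings down without slipping out.
- shoehorn_tip (a point): Blade tip of the shoehorn, 155 mm from the eye's centre along body x. From the eye run a flat shank 50 mm long, 12 mm wide, 4 mm thick, then a blade widening to 41 mm, 9 mm deep, round-ended; centre of mass about 90 mm from the eye. When it hangs, friction may leave it several degrees off vertical, so bring this point, not the eye, over the pot.
- pot: Empty green square pen pot, fixed to the desk, outside 72 x 72 mm, 90 mm high, walls and floor 5 mm thick (inside 62 x 62 mm), open at the top. Origin: centre of its underside, on the desk; x and y along its sides, z up.
- mug: Blue round mug, 76 mm across and 88 mm high, full of pens that reach up to 121 mm; loose, to be left alone. Origin: centre of its underside.

How it is judged (in metres and radians):
On the way, in this order (a step that is already met when the one before it is completed fails the run):
1. the shoehorn is lifted by the fingers, its eye at least 120 mm above the desk, within 30 degrees of level, and clear of the box (height (world z) of shoehorn above 0.12 m and height (world z) of shoehorn_tip above 0.07 m and angle between shoehorn's own x axis and vertical between 1.0472 and 2.0944 rad and contact force between the fingers and shoehorn above 2 N), for 0.2 s.
2. the shoehorn hangs blade down within 20 degrees of vertical, at rest, its tip at least 75 mm above the desk, clamped firmly (15 N or more on each finger) (angle between shoehorn's own x axis and vertical above 2.79159 rad and height (world z) of shoehorn_tip above 0.075 m and angular speed of shoehorn below 0.5 rad/s and contact force between the fingers and shoehorn above 30 N), for 0.3 s.
3. the blade tip is inside the green pot, within 35 mm of the desk, while the fingers still hold the shoehorn (horizontal distance between shoehorn_tip and pot below 0.045 m and height (world z) of shoehorn_tip below 0.035 m and contact force between the fingers and shoehorn above 1 N), for 0.1 s.
At the end, for the whole second after the job is handed in: The shoehorn stands released and at rest in the green pot: blade tip inside the pot (within 45 mm of its axis and 35 mm of the desk), eye more than 100 mm above the desk; the mug of pens is within 30 mm of where it stood (horizontal distance between shoehorn_tip and pot below 0.045 m and height (world z) of shoehorn_tip below 0.035 m and height (world z) of shoehorn above 0.1 m and linear speed of shoehorn below 0.03 m/s and contact force between the fingers and shoehorn below 0.1 N and distance of mug from where it was at the start of the episode below 0.03 m); the robot touches nothing.
It fails at once if the mug of pens is shoved more than 30 mm (distance of mug from where it was at the start of the episode above 0.03 m).
It also fails if it takes over 56 s, if anything falls off the work surface, if the arm or the gripper's body presses on something with over 40 N, if the wrist force passes 120 N, or if a joint passes its speed limit or range.

## Robot

A 6-joint arm with a two-finger parallel gripper is mounted at the origin on the work surface. World frame = base frame: x ahead of the robot, y to its left, z up, the work surface at z = 0. Lengths are in m, angles in degrees, forces in N, time in s.
With the tool pointing down it reaches from about 0.3 to 0.75 m from the base axis. Payload 8.5 kg.
Tool frame: the origin (TCP) lies where the fingers leave the gripper's body, on its centre line; the fingertips stand 64 mm ahead of it and the grasp point (between the pads) lies 45 mm ahead of it; z points along the fingers, y is the line along which they close (so a half turn about z gives the same grasp; the last joint's range is limited). The gripper opens to 88 mm and grips with 3 to 60 N. Pads are 18 mm wide; open, the fingers measure 123 mm over their backs; the gripper's body (75 mm by 187 mm) begins 45 mm behind the grasp point.
Start: joints at [61.175, 21.807, 74.336, -0, 83.858, -12.336], TCP at [0.156, 0.527, 0.303] pointing down, gripper open.
Joint ranges: [-178.18, 178.18], [-50.72, 133.34], [12.68, 142.11], [-81.47, 261.47], [9.98, 163.14], [-165.26, 165.26]. Speed limits (degrees/s): [136.94, 136.94, 180, 180, 180, 180].

## Interface

Orientations are given as a 3x3 rotation matrix whose columns are the frame's x, y, z axes.
In Python, from station import sensors, get_image, camera_params, bot, spot_in gives the robot as it stands.
- The arm moves only by the tool drive_tool, never from a script. Its argument "commands" is a list of rows, each a list of 3 entries, a list of its own where there are three numbers: the shift along the tool's x, y, z in cm, then the turn about the tool's z in degrees, then the gripper's target within -1 to 1 (fully open at 1, half-way at 0, shut at -1). In form: [[[dx, dy, dz], roll, hand], ...]. A call has 1 to 8 rows; each row shifts and turns the commanded pose from where the row before left it, along the tool's axes as they then stand; what a row does not reach is not made up. A row lasts 1/10 s, in which the tool goes at most 50 mm and 8.59 degrees, less where a joint would pass 70% of its speed; a pose out of reach is approached as far as the arm can. A call is refused whole if a number of a shift passes 5 or a number of a turn 8.59, either way. A call with a gripper value outside its range is refused whole. The fingers move at their own pace and stop on an object; "newtons" is the grip in N (left out, the last holds). Time passes only in rows, so rows that do not move let the fingers close. It gives the time, the measured TCP pose, the force, the opening and the grip force at its end, in the units of the state.
- sensors.state(): the state, without advancing time (a new reading comes with each control period).
- get_image(name): name is "side" or "top" or "wrist"; returns the picture (384x512x3 uint8, blue, green, red); there is no depth.
- camera_params(name): a dict with "fov_y" (degrees; the focal length in pixels is half the picture's height over the tangent of half this angle, whatever the lens; pixels are square), "cx", "cy" (the principal point, pixels), "pose" (4x4, takes a point from camera to world coordinates). Camera axes: x right, y up, looking along -z (the intrinsics and any distortion apply to the point x, -y, -z); pixel columns grow to the right and rows downward; lengths in m; the calibration is good to about 2 mm. A picture is of the moment at which its call begins: read the wrist's pose just before it. camera_params takes no time and is no camera call; for the wrist camera it gives the pose at the moment of the call.
- bot.close_job(): hands the job in; it is judged then, once.
Trained networks look in the newest picture that a camera, given by its name, has taken for a name from the list of things; names that differ only in an ending like _2 or _b are one class to them, and where a whole thing is asked for, a point or a joint stands for the part that bears it (a point fixed in the world has none). Each returns a list of dicts, best first, with "confidence" (0 to 1); they miss things now and then, are a little off and sometimes report something else, mostly with a low value. They report only what shows in the picture. A call takes as long as a camera call.
- spot_in(camera, name): "extent" ([centre column, centre row, width, height] as shares, 0 to 1, of the picture: columns of its width, rows of its height, round what is visible of it).
The state is a dict: "time": time; "joint_positions": joint angles; "joint_vel": joint speeds; "joint_efforts": joint torques, N m; "tool_pos": TCP position; "tcp_rot": TCP orientation; "force": force on the tool from outside, world axes, zero at the start; "ft_torque": the same for the moment, N m; "finger_gap": opening from 0.0 (shut) to 1.0 (fully open); "grasp_force": force on a finger pad.
Only numpy, scipy, OpenCV 4.12 (cv2) and the standard library are available. Lean on these libraries where they do the work, as an engineer would, in place of code of your own. Each camera call takes 0.05 s, during which the arm holds its last target. There are 200 camera calls.

## Working session

There is one attempt and no reset: what is moved stays moved. The work goes in short steps, Python scripts to look and compute and a tool call to move; the robot and the scene stay as the last step left them, time stands still between calls to the robot, and variables do not carry over. Pictures are saved under pics/ and viewed, at most 11 in all, crops included, and the job is handed in when it is done.

Besides the shell and the picture viewer there is one more tool, called after "Emit:" as name(argument=value, ...), one argument or row to a line, values as JSON. drive_tool: Moves the arm, as the interface text tells. Its arguments: {"type":"object","properties":{"commands":{"type":"array"},"newtons":{"type":"number"}},"required":["commands"]}

```bash
mkdir -p pics; cat > h.py <<'E'
import numpy as np,cv2
from station import sensors,get_image,camera_params,bot,spot_in
def ray(p,u,v):
    f=192/np.tan(np.radians(p["fov_y"])/2);T=np.array(p["pose"])
    d=T[:3,:3]@np.array([(u-p["cx"])/f,-(v-p["cy"])/f,-1.]);return T[:3,3],d
def at(p,u,v,z):
    o,d=ray(p,u,v);return o+d*(z-o[2])/d[2]
def pix(p,X):
    f=192/np.tan(np.radians(p["fov_y"])/2);T=np.array(p["pose"]);c=T[:3,:3].T@(np.array(X)-T[:3,3])
    return p["cx"]-f*c[0]/c[2],p["cy"]+f*c[1]/c[2]
E
python3 - <<'E'
from h import *
s=sensors.state();print(s)
for n in("top","side"):
    cv2.imwrite(f"pics/{n}0.png",get_image(n));p=camera_params(n);print(n,p)
    for t in("shoehorn","pot","mug"):print(t,spot_in(n,t)[:2])
E
```

```text
{'time': 0.0, 'joint_positions': array([ 6.11725480e+01,  2.18422852e+01,  7.43829621e+01, -2.72454809e-04,
        8.38591912e+01, -1.23369223e+01]), 'joint_vel': array([ 0.00703677,  0.13934678, -0.01527183,  0.08445708, -0.02848684,
       -0.07321296]), 'joint_efforts': array([-6.54933538e-04, -4.37935102e+01, -2.24559671e+01,  7.12912716e-02,
        3.51123163e-02, -8.25599523e-05]), 'tool_pos': array([0.15604583, 0.52721085, 0.30213611]), 'tcp_rot': array([[-9.58866702e-01,  2.83855859e-01, -7.06450807e-04],
       [ 2.83856568e-01,  9.58865880e-01, -1.29337759e-03],
       [ 3.10258769e-04, -1.44070740e-03, -9.99998914e-01]]), 'force': array([-0.64871201,  0.71724127,  0.69468999]), 'ft_torque': array([-0.02242644, -0.02552158, -0.03674527]), 'grasp_force': 0.0, 'finger_gap': 0.9977400619417898}
top {'fov_y': 57.71628215428411, 'cx': 252.0762960203291, 'cy': 191.81275624442873, 'pose': array([[-0.02128856,  0.99669977, -0.07833498,  0.49507283],
       [-0.99962021, -0.02259131, -0.01578196, -0.04059445],
       [-0.01749956,  0.07796925,  0.99680217,  0.81910526],
       [ 0.        ,  0.        ,  0.        ,  1.        ]])}
shoehorn [{'extent': [0.2314, 0.5408, 0.0488, 0.1971], 'confidence': 0.6}]
pot [{'extent': [0.7286, 0.5887, 0.0936, 0.1096], 'confidence': 0.71}]
mug [{'extent': [0.5246, 0.5391, 0.0715, 0.1057], 'confidence': 0.59}]
side {'fov_y': 47.812286771707726, 'cx': 252.93883225236672, 'cy': 186.8401024081491, 'pose': array([[ 0.99794119,  0.03374384, -0.05454113,  0.5285297 ],
       [-0.06202473,  0.72415095, -0.68684666, -0.63793787],
       [ 0.01631917,  0.68881547,  0.72475302,  0.6924977 ],
       [ 0.        ,  0.        ,  0.        ,  1.        ]])}
shoehorn [{'extent': [0.4412, 0.2516, 0.1305, 0.0323], 'confidence': 0.74}]
pot [{'extent': [0.3842, 0.7969, 0.1145, 0.1734], 'confidence': 0.75}]
mug [{'extent': [0.4375, 0.5242, 0.0738, 0.1505], 'confidence': 0.92}]
```

View pics/top0.png

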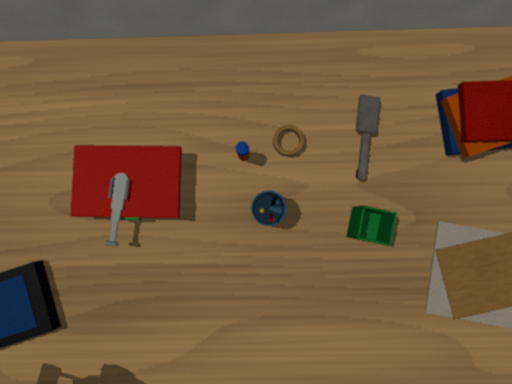

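View pics/side0.png

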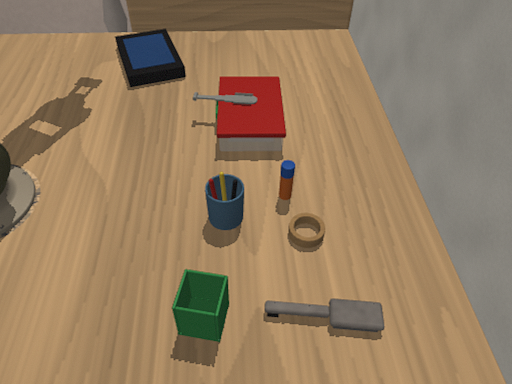

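The top picture shows the eye at about (112,243), blade tip at (121,173), pot at (372,226) and mug at (269,208). The side picture shows the eye at (195,97), and pot rim corners at (187,272), (228,277), (219,311) and (175,305).

```bash
python3 - <<'E'
from h import *
t=camera_params("top");s=camera_params("side");np.set_printoptions(precision=4,suppress=True)
print("eye",at(t,112,243,.063),at(s,195.5,97.5,.063))
print("tip",at(t,121.5,173,.066),at(s,257,100,.066))
print("mug top",at(t,269,208,.088),at(s,225,187,.088))
for q in [(187,272),(228,277),(219,311),(175,305)]:print("rim side",at(s,*q,.09))
for q in [(363,206),(397,212),(392,246),(347,238)]:print("rim top",at(t,*q,.09))
im=get_image("top");cv2.imwrite("pics/c.png",np.hstack([cv2.resize(im[190:260,330:410],None,fx=5,fy=5,interpolation=2),cv2.resize(im[160:260,80:150],None,fx=4,fy=4,interpolation=2)[:350]]))
E
```

```text
eye [0.4501 0.2773 0.063 ] [0.4523 0.271  0.063 ]
tip [0.6021 0.2567 0.066 ] [0.604  0.2502 0.066 ]
mug top [ 0.5177 -0.0638  0.088 ] [ 0.5203 -0.063   0.088 ]
rim side [ 0.4559 -0.2511  0.09  ]
rim side [ 0.5216 -0.2638  0.09  ]
rim side [ 0.5068 -0.3221  0.09  ]
rim side [ 0.4402 -0.3086  0.09  ]
rim top [ 0.5175 -0.2592  0.09  ]
rim top [ 0.5036 -0.3288  0.09  ]
rim top [ 0.4339 -0.3149  0.09  ]
rim top [ 0.4521 -0.2233  0.09  ]
```

View pics/c.png

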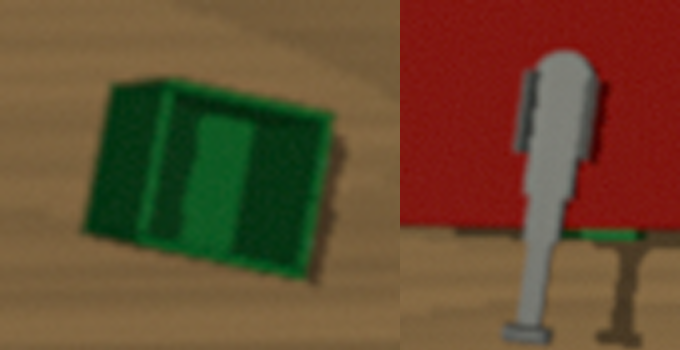

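The crop confirms the eye at (112,243), with the barrel across the handle. The pot rim centre is about (378,226), so the pot is near (0.479,-0.289). Moving above the eye.

Emit:
drive_tool(
  commands=[
    [[-3.5,-1.5,0],0,1],
    [[-4,-1.8,0],0,1],
    [[-4,-1.8,0],0,1],
    [[-4,-1.8,0],0,1],
    [[-4,-1.8,0.5],0,1],
    [[-4,-1.8,1],0,1],
    [[-4,-1.8,1.5],0,1],
    [[-4,-1.8,2],0,1],
  ],
)

```text
time: 1.25
tool_pos: [0.4195, 0.3015, 0.2529]
tcp_rot: [[-0.959, 0.284, 0.002], [0.284, 0.959, 0.001], [-0.002, 0.001, -1.0]]
force: [0.7, 1.1, -0.6]
finger_gap: 0.999
grasp_force: 0.0
```

Emit:
drive_tool(
  commands=[
    [[-3,-1.2,2],0,1],
    [[-1,-0.5,2],0,1],
    [[0,0,0],-8.5,1],
    [[0,0,0],0,1],
    [[0,0,0],0,1],
  ],
)

```text
time: 1.75
tool_pos: [0.4517, 0.2753, 0.2131]
tcp_rot: [[-0.99, 0.142, 0.001], [0.142, 0.99, 0.0], [-0.001, 0.0, -1.0]]
force: [0.1, 0.4, -0.1]
finger_gap: 0.996
grasp_force: 0.0
```

```bash
cat > look.py <<'E'
from h import *
import sys
np.set_printoptions(precision=4,suppress=True)
c,n=sys.argv[1:3]
s=sensors.state();p=camera_params(c);im=get_image(c);cv2.imwrite(f"pics/{n}.png",im)
print(s["time"],s["tool_pos"],s["tcp_rot"]);print(spot_in(c,"shoehorn")[:2],pix(p,[.451,.274,.063]),pix(p,[.479,-.289,.09]))
E
python3 look.py wrist w1
```

```text
1.75 [0.4517 0.2753 0.2131] [[-0.9898  0.1424  0.0006]
 [ 0.1424  0.9898  0.0003]
 [-0.0005  0.0003 -1.    ]]
[{'extent': [0.5101, 0.6893, 0.0814, 0.3943], 'confidence': 0.93}] (np.float64(249.373924069294), np.float64(198.50503600347045)) (np.float64(-374.25103422047994), np.float64(324.03321800411476))
```

View pics/w1.png

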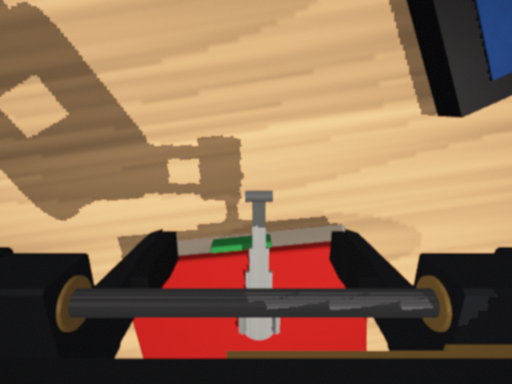

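The wrist picture shows the eye at (259,196) and the blade tip at (259,340), aligned with the image columns between the fingers.

```bash
python3 - <<'E'
from h import *
p=camera_params("wrist");s=sensors.state();R=s["tcp_rot"]
e=at(p,259,196,.064);t=at(p,259,338,.068);print(e,t,np.degrees(np.arctan2(*(t-e)[1::-1])))
print("cm",100*R.T@(e-s["tool_pos"]))
E
```

```text
[0.44958066 0.28276376 0.064     ] [0.59710619 0.26251721 0.068     ] -7.814513036436082
cm [ 0.31263881  0.69036437 14.92603836]
```

Emit:
drive_tool(
  commands=[
    [[0.2,0.5,2],0,1],
    [[0,0,3],0,1],
    [[0,0,3],0,1],
    [[0,0,0],0,1],
    [[0,0,0],0,1],
  ],
  newtons=40,
)

```text
time: 2.35
tool_pos: [0.4506, 0.2806, 0.1336]
tcp_rot: [[-0.99, 0.14, 0.0], [0.14, 0.99, 0.0], [-0.0, 0.0, -1.0]]
force: [0.9, 0.2, -0.0]
finger_gap: 0.998
grasp_force: 0.0
```

```bash
python3 look.py wrist w2; python3 -c "
from h import *
im=cv2.imread('pics/w2.png');cv2.imwrite('pics/w2c.png',im[100:384,100:420])"
```

```text
2.35 [0.4506 0.2806 0.1336] [[-0.9902  0.1396  0.0004]
 [ 0.1396  0.9902  0.0001]
 [-0.0004  0.0002 -1.    ]]
[{'extent': [0.4956, 0.7573, 0.085, 0.3193], 'confidence': 0.74}] (np.float64(239.24920256037157), np.float64(243.2067554385115)) (np.float64(-656.5254457755451), np.float64(419.7881583741982))
```

View pics/w2c.png

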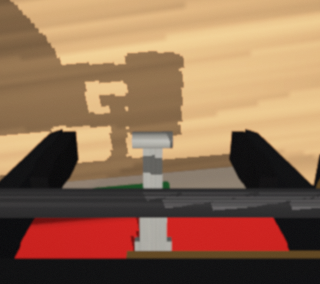

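The crop shows the eye at full-picture (252,240), centred between the fingers and within 2 mm in x. Descending and gripping.

Emit:
drive_tool(
  commands=[
    [[0.15,0,1.2],0,1],
    [[0,0,1.3],0,1],
    [[0,0,0],0,0.2],
    [[0,0,0],0,-0.2],
    [[0,0,0],0,-1],
    [[0,0,0],0,-1],
    [[0,0,0],0,-1],
    [[0,0,0],0,-1],
  ],
  newtons=40,
)

```text
time: 3.25
tool_pos: [0.449, 0.2806, 0.108]
tcp_rot: [[-0.99, 0.139, 0.0], [0.139, 0.99, 0.0], [-0.0, 0.0, -1.0]]
force: [-0.9, -0.3, 0.9]
finger_gap: 0.483
grasp_force: 0.0
```

Emit:
drive_tool(
  commands=[
    [[0,0,0],0,-1],
    [[0,0,0],0,-1],
    [[0,0,0],0,-1],
  ],
)

```text
time: 3.55
tool_pos: [0.4489, 0.2805, 0.1077]
tcp_rot: [[-0.99, 0.139, -0.0], [0.139, 0.99, -0.0], [0.0, -0.0, -1.0]]
force: [-0.2, 0.3, 0.4]
finger_gap: 0.251
grasp_force: 40.0
```

Emit:
drive_tool(
  commands=[
    [[0,0,0],0,-1],
    [[0,0,-0.5],0,-1],
    [[0,0,-1],0,-1],
    [[0,0,-1.5],0,-1],
    [[0,0,-1.5],0,-1],
    [[0,0,-1.5],0,-1],
    [[0,0,-1],0,-1],
    [[0,0,0],0,-1],
  ],
)

```text
time: 4.35
tool_pos: [0.4492, 0.2807, 0.1793]
tcp_rot: [[-0.99, 0.139, 0.003], [0.139, 0.99, 0.001], [-0.002, 0.001, -1.0]]
force: [0.3, -0.7, -1.6]
finger_gap: 0.257
grasp_force: 40.0
```

Emit:
drive_tool(
  commands=[
    [[0,0,0],0,-1],
    [[0,0,0],0,-1],
  ],
)

```text
time: 4.55
tool_pos: [0.4486, 0.2804, 0.1771]
tcp_rot: [[-0.99, 0.139, -0.001], [0.139, 0.99, -0.0], [0.001, -0.001, -1.0]]
force: [-0.1, -0.7, -1.6]
finger_gap: 0.251
grasp_force: 40.0
```

```bash
python3 look.py side s1; python3 -c "
from h import *
im=cv2.imread('pics/s1.png');cv2.imwrite('pics/s1c.png',cv2.resize(im[0:160,130:330],None,fx=3,fy=3))"
```

```text
4.55 [0.4486 0.2804 0.1771] [[-0.9903  0.1391 -0.0013]
 [ 0.1391  0.9903 -0.0004]
 [ 0.0012 -0.0006 -1.    ]]
[{'extent': [0.4446, 0.1999, 0.115, 0.0331], 'confidence': 0.86}] (np.float64(195.01560433619548), np.float64(96.80283031009358)) (np.float64(200.91777812779344), np.float64(292.29157558338574))
```

View pics/s1c.png

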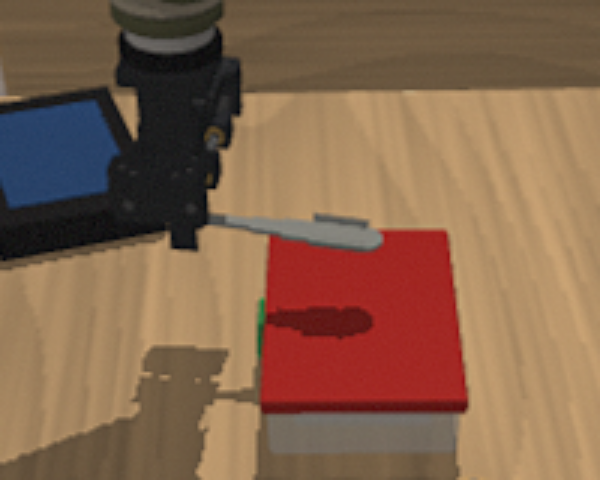

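The shoehorn is held about level and clear of the lid. Raising it now.

Emit:
drive_tool(
  commands=[
    [[0,0,-1.5],0,-1],
    [[0,0,-3],0,-1],
    [[0,0,-3.5],0,-1],
    [[0,0,-3.5],0,-1],
    [[0,0,-3.5],0,-1],
    [[0,0,-3],0,-1],
    [[0,0,-2],0,-1],
    [[0,0,0],0,-1],
  ],
)

```text
time: 5.45
tool_pos: [0.4492, 0.2807, 0.3798]
tcp_rot: [[-0.99, 0.139, 0.004], [0.139, 0.99, 0.001], [-0.004, 0.002, -1.0]]
force: [-0.2, -0.2, -1.8]
finger_gap: 0.25
grasp_force: 40.0
```

Emit:
drive_tool(
  commands=[
    [[0,0,0],0,-1],
    [[0,0,0],0,-1],
  ],
  newtons=6,
)

```text
time: 5.65
tool_pos: [0.4488, 0.2804, 0.376]
tcp_rot: [[-0.99, 0.139, -0.003], [0.139, 0.99, -0.001], [0.003, -0.001, -1.0]]
force: [-0.5, -0.6, -2.2]
finger_gap: 0.27
grasp_force: 6.0
```

Emit:
drive_tool(
  commands=[
    [[0,0,0],0,-1],
    [[0,0,0],0,-1],
    [[0,0,0],0,-1],
    [[0,0,0],0,-1],
    [[0,0,0],0,-1],
    [[0,0,0],0,-1],
    [[0,0,0],0,-1],
    [[0,0,0],0,-1],
  ],
  newtons=5,
)

```text
time: 6.45
tool_pos: [0.4488, 0.2805, 0.3777]
tcp_rot: [[-0.99, 0.139, -0.0], [0.139, 0.99, -0.0], [0.0, -0.0, -1.0]]
force: [-0.5, 0.6, -0.7]
finger_gap: 0.268
grasp_force: 5.0
```

Emit:
drive_tool(
  commands=[
    [[0,0,0],0,-1],
    [[0,0,0],0,-1],
    [[0,0,0],0,-1],
    [[0,0,0],0,-1],
    [[0,0,0],0,-1],
    [[0,0,0],0,-1],
    [[0,0,0],0,-1],
    [[0,0,0],0,-1],
  ],
  newtons=4,
)

```text
time: 7.25
tool_pos: [0.4489, 0.2806, 0.3777]
tcp_rot: [[-0.99, 0.139, -0.0], [0.139, 0.99, -0.0], [0.0, -0.0, -1.0]]
force: [0.2, 0.6, -0.7]
finger_gap: 0.268
grasp_force: 4.0
```

```bash
python3 look.py side s2; python3 -c "
from h import *
im=cv2.imread('pics/s2.png');cv2.imwrite('pics/s2c.png',cv2.resize(im[0:160,130:330],None,fx=3,fy=3))"
```

```text
7.25 [0.4489 0.2806 0.3777] [[-0.9903  0.139  -0.0001]
 [ 0.139   0.9903 -0.    ]
 [ 0.0001 -0.     -1.    ]]
[{'extent': [0.3669, 0.0712, 0.0158, 0.1424], 'confidence': 0.76}, {'extent': [0.4355, 0.5238, 0.0746, 0.143], 'confidence': 0.74}] (np.float64(195.01560433619548), np.float64(96.80283031009358)) (np.float64(200.91777812779344), np.float64(292.29157558338574))
```

View pics/s2c.png

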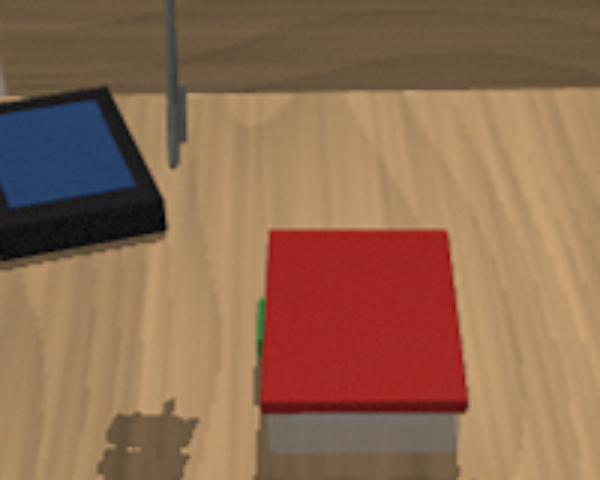

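The shoehorn hangs near vertical, with its tip at about (187,55) in the full picture. Clamping and carrying it over.

Emit:
drive_tool(
  commands=[
    [[0,0,0],0,-1],
    [[0,0,0],0,-1],
    [[0,0,0],0,-1],
    [[0,0,0],0,-1],
    [[0,0,0],0,-1],
    [[0,0,0],0,-1],
    [[0,0,0],0,-1],
  ],
  newtons=40,
)

```text
time: 8.05
tool_pos: [0.4489, 0.2805, 0.3777]
tcp_rot: [[-0.99, 0.139, -0.0], [0.139, 0.99, 0.0], [0.0, 0.0, -1.0]]
force: [-0.1, -0.7, -1.6]
finger_gap: 0.26
grasp_force: 40.0
```

Emit:
drive_tool(
  commands=[
    [[-0.3,-1.5,0],0,-1],
    [[-0.5,-2.5,0],0,-1],
    [[-0.7,-3.5,0],0,-1],
    [[-0.7,-3.8,0],0,-1],
    [[-0.7,-3.8,0],0,-1],
    [[-0.7,-3.8,0],0,-1],
    [[-0.7,-3.8,0],0,-1],
    [[-0.7,-3.8,0],0,-1],
  ],
)

```text
time: 8.85
tool_pos: [0.4609, 0.0089, 0.3779]
tcp_rot: [[-0.99, 0.139, 0.0], [0.139, 0.99, -0.0], [-0.0, -0.0, -1.0]]
force: [0.8, 0.4, -1.9]
finger_gap: 0.26
grasp_force: 40.0
```

Emit:
drive_tool(
  commands=[
    [[-0.7,-3.8,0],0,-1],
    [[-0.7,-3.8,0],0,-1],
    [[-0.7,-3.8,0],0,-1],
    [[-0.7,-3.8,0],0,-1],
    [[-0.7,-3.8,0],0,-1],
    [[-0.7,-3.5,0],0,-1],
    [[-0.7,-2.5,0],0,-1],
    [[-0.5,-1.5,0],0,-1],
  ],
)

```text
time: 9.65
tool_pos: [0.4775, -0.2612, 0.3775]
tcp_rot: [[-0.99, 0.141, -0.0], [0.141, 0.99, 0.0], [0.0, -0.0, -1.0]]
force: [0.3, 0.2, -0.7]
finger_gap: 0.261
grasp_force: 40.0
```

Emit:
drive_tool(
  commands=[
    [[-0.5,-1,0],0,-1],
    [[-0.5,-1,0],0,-1],
    [[0,0,0],0,-1],
    [[0,0,0],0,-1],
    [[0,0,0],0,-1],
  ],
)

```text
time: 10.15
tool_pos: [0.4854, -0.2792, 0.378]
tcp_rot: [[-0.99, 0.138, 0.0], [0.138, 0.99, -0.0], [-0.0, 0.0, -1.0]]
force: [-0.7, 0.6, -1.4]
finger_gap: 0.258
grasp_force: 40.0
```

```bash
python3 look.py side s3; python3 look.py top t3;python3 -c "
from h import *
a=cv2.imread('pics/s3.png')[110:350,120:320];b=cv2.imread('pics/t3.png')[160:280,300:460];cv2.imwrite('pics/s3c.png',np.hstack([cv2.resize(a,(400,480)),cv2.resize(b[:,:],(640,480))[:,:400]]))"
```

```text
10.15 [ 0.4854 -0.2792  0.378 ] [[-0.9904  0.1381  0.0001]
 [ 0.1381  0.9904 -0.    ]
 [-0.0001  0.     -1.    ]]
[{'extent': [0.3859, 0.613, 0.0109, 0.1318], 'confidence': 0.59}] (np.float64(195.01560433619548), np.float64(96.80283031009358)) (np.float64(200.91777812779344), np.float64(292.29157558338574))
10.25 [ 0.4853 -0.2793  0.378 ] [[-0.9904  0.1382  0.0002]
 [ 0.1382  0.9904 -0.0001]
 [-0.0002 -0.0001 -1.    ]]
[] (np.float64(113.53154917428427), np.float64(242.555074699581)) (np.float64(378.2945461789965), np.float64(224.28599018622228))
```

View pics/s3c.png

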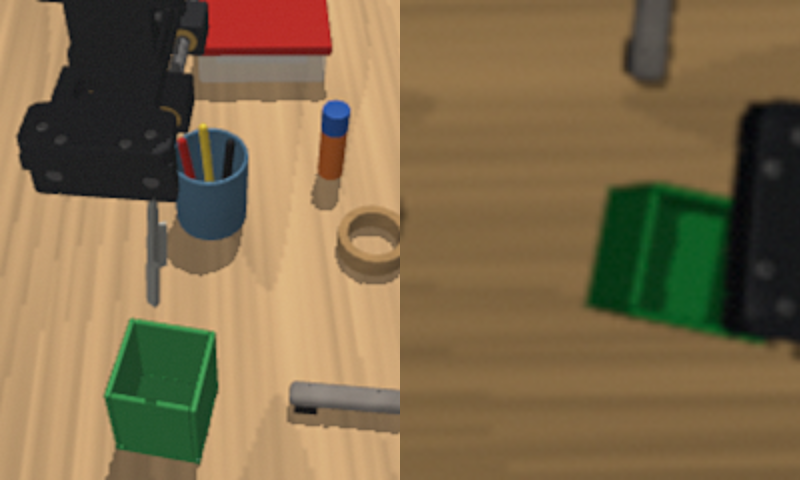

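The left crop shows the tip at side-picture pixel (196,261); the mug hasn't been disturbed. The pot rim centre is about (201,291).

```bash
python3 - <<'E'
from h import *
s=camera_params("side");st=sensors.state();R=st["tcp_rot"]
t=at(s,196.5,261,.18);c=at(s,201,291,.09);print(t,c,pix(s,st["tool_pos"]-[0,0,.2]))
print(100*R.T@(c-t))
E
```

```text
[ 0.47922962 -0.29157927  0.18      ] [ 0.47908166 -0.28674566  0.09      ] (np.float64(201.1555876192313), np.float64(254.52654550519082))
[0.08305718 0.47774242 8.99992888]
```

```bash
python3 look.py wrist w3; python3 -c "
from h import *
print(spot_in('wrist','pot')[:1])"
```

```text
10.35 [ 0.4853 -0.2796  0.3779] [[-0.9904  0.1385  0.0001]
 [ 0.1385  0.9904 -0.0001]
 [-0.0002 -0.0001 -1.    ]]
[{'extent': [0.4983, 0.5897, 0.099, 0.2674], 'confidence': 0.83}] (np.float64(665.2368903346294), np.float64(79.17751436910402)) (np.float64(244.00390231474717), np.float64(162.75783127672773))
[{'extent': [0.4884, 0.4065, 0.1135, 0.1703], 'confidence': 0.72}]
```

View pics/w3.png

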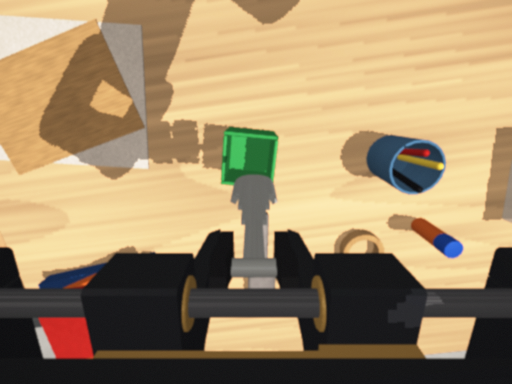

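The wrist picture shows rim corners at (227,128), (277,134) and (222,184), giving a centre of about (249.5,159). The blade tip is about (253,177).

```bash
python3 - <<'E'
from h import *
p=camera_params("wrist");st=sensors.state();R=st["tcp_rot"]
t=at(p,253,177,.178);c=at(p,249.5,159,.09);print(t,c,100*R.T@(c-t),100*R.T@(c-st["tool_pos"]))
for q in [(227,128),(277,134),(222,184)]:print(at(p,*q,.09))
E
```

```text
[ 0.47824887 -0.27705739  0.178     ] [ 0.47496138 -0.28127693  0.09      ] [ 0.26782172 -0.46284266  8.80000961] [ 1.01047079 -0.28812135 28.78216827]
[ 0.4312226  -0.30411819  0.09      ]
[ 0.44766929 -0.24144886  0.09      ]
[ 0.50373816 -0.32327163  0.09      ]
```

Emit:
drive_tool(
  commands=[
    [[0.2,-0.3,0],0,-1],
    [[0,0,1.5],0,-1],
    [[0,0,2],0,-1],
    [[0,0,2],0,-1],
    [[0,0,2],0,-1],
    [[0,0,1.5],0,-1],
    [[0,0,1.5],0,-1],
    [[0,0,1.5],0,-1],
  ],
)

```text
time: 11.3
tool_pos: [0.4828, -0.2829, 0.2572]
tcp_rot: [[-0.99, 0.139, 0.0], [0.139, 0.99, -0.0], [-0.0, -0.0, -1.0]]
force: [0.2, -0.2, -1.9]
finger_gap: 0.261
grasp_force: 40.0
```

Emit:
drive_tool(
  commands=[
    [[0,0,1],0,-1],
    [[0,0,1],0,-1],
    [[0,0,1],0,-1],
    [[0,0,0.7],0,-1],
    [[0,0,0],0,-1],
    [[0,0,0],0,-1],
    [[0,0,0],0,-1],
  ],
)

```text
time: 12.0
tool_pos: [0.4831, -0.2828, 0.2212]
tcp_rot: [[-0.99, 0.139, 0.001], [0.139, 0.99, -0.001], [-0.001, -0.001, -1.0]]
force: [-0.1, 0.1, -1.1]
finger_gap: 0.26
grasp_force: 40.0
```

```bash
python3 look.py side s4; python3 -c "
from h import *
a=cv2.imread('pics/s4.png')[110:350,120:320];cv2.imwrite('pics/s4c.png',cv2.resize(a,(500,600)))"
```

```text
12.0 [ 0.4831 -0.2828  0.2212] [[-0.9903  0.1389  0.0007]
 [ 0.1389  0.9903 -0.0007]
 [-0.0008 -0.0006 -1.    ]]
[{'extent': [0.396, 0.7901, 0.008, 0.0328], 'confidence': 0.56}] (np.float64(195.01560433619548), np.float64(96.80283031009358)) (np.float64(200.91777812779344), np.float64(292.29157558338574))
```

View pics/s4c.png

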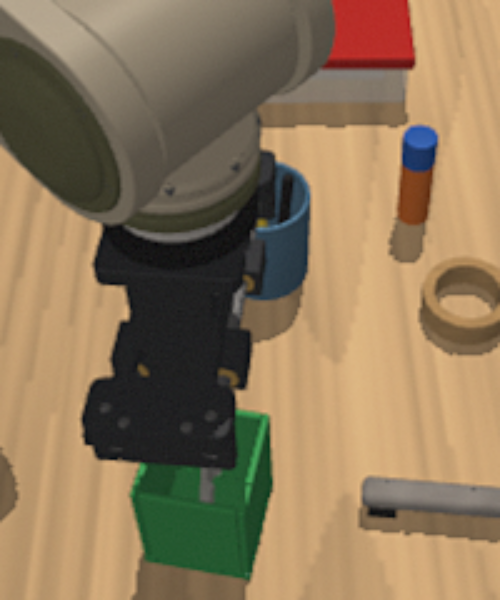

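The blade is inside the pot with no contact force, and the mug is clear. Lowering a little more and releasing.

Emit:
drive_tool(
  commands=[
    [[0,0,0.5],0,-1],
    [[0,0,0.2],0,-1],
    [[0,0,0],0,-1],
    [[0,0,0],0,-1],
  ],
)

```text
time: 12.5
tool_pos: [0.4829, -0.2827, 0.2137]
tcp_rot: [[-0.99, 0.139, -0.0], [0.139, 0.99, 0.0], [0.0, 0.0, -1.0]]
force: [0.5, 0.2, -1.2]
finger_gap: 0.255
grasp_force: 40.0
```

Emit:
drive_tool(
  commands=[
    [[0,0,0],0,0],
    [[0,0,0],0,0.3],
    [[0,0,0],0,0.6],
    [[0,0,0],0,0.6],
    [[0,0,0],0,0.6],
    [[0,0,0],0,0.6],
    [[0,0,0],0,0.6],
    [[0,0,0],0,0.6],
  ],
)

```text
time: 13.3
tool_pos: [0.4829, -0.2827, 0.2137]
tcp_rot: [[-0.99, 0.139, -0.0], [0.139, 0.99, -0.0], [0.0, -0.0, -1.0]]
force: [-0.9, 0.1, 1.2]
finger_gap: 0.8
grasp_force: 0.0
```

Emit:
drive_tool(
  commands=[
    [[0,0,-0.5],0,0.6],
    [[0,0,-1],0,0.6],
    [[0,0,-2],0,0.6],
    [[0,0,-3],0,0.6],
    [[0,0,-4],0,0.6],
    [[0,0,-4],0,0.6],
    [[0,0,-3],0,0.6],
    [[0,0,0],0,0.6],
  ],
)

```text
time: 14.1
tool_pos: [0.4831, -0.2827, 0.3939]
tcp_rot: [[-0.99, 0.139, 0.007], [0.139, 0.99, -0.006], [-0.008, -0.005, -1.0]]
force: [-0.4, 0.4, -0.2]
finger_gap: 0.798
grasp_force: 0.0
```

```bash
python3 look.py side s5; python3 -c "
from h import *
print(spot_in('side','mug')[:1])
a=cv2.imread('pics/s5.png')[110:350,120:320];cv2.imwrite('pics/s5c.png',cv2.resize(a,(500,600)))"
```

```text
14.1 [ 0.4831 -0.2827  0.3939] [[-0.9903  0.1388  0.0068]
 [ 0.1388  0.9903 -0.0062]
 [-0.0076 -0.0052 -1.    ]]
[{'extent': [0.4303, 0.747, 0.0652, 0.131], 'confidence': 0.94}] (np.float64(195.01560433619548), np.float64(96.80283031009358)) (np.float64(200.91777812779344), np.float64(292.29157558338574))
[{'extent': [0.4381, 0.5215, 0.0766, 0.1529], 'confidence': 0.83}]
```

View pics/s5c.png

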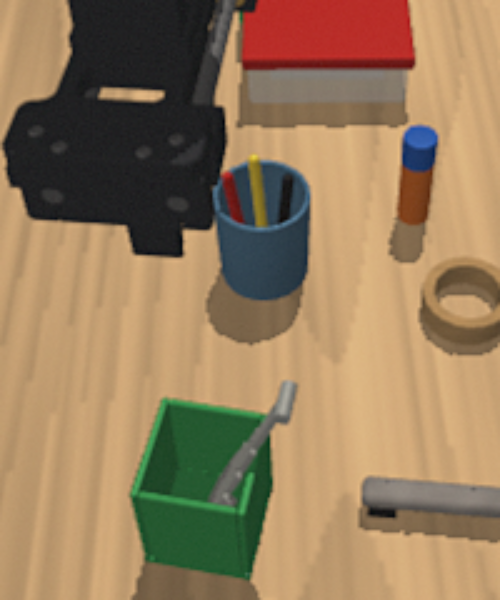

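The shoehorn stands leaning in the pot, eye up at about (235,266) in the full picture. The mug hasn't moved and the gripper is clear. I'll let it settle, then hand in.

Emit:
drive_tool(
  commands=[
    [[0,0,0],0,0.6],
    [[0,0,0],0,0.6],
    [[0,0,0],0,0.6],
    [[0,0,0],0,0.6],
    [[0,0,0],0,0.6],
    [[0,0,0],0,0.6],
    [[0,0,0],0,0.6],
    [[0,0,0],0,0.6],
  ],
)

```text
time: 15.05
tool_pos: [0.4829, -0.2827, 0.3888]
tcp_rot: [[-0.99, 0.139, 0.0], [0.139, 0.99, -0.0], [-0.0, -0.0, -1.0]]
force: [-0.5, -0.1, -0.2]
finger_gap: 0.801
grasp_force: 0.0
```

```bash
python3 -c "
from h import *
print(bot.close_job())"
```

```text
the job is handed in; nothing more can be done
None
```

The shoehorn stands released in the green pot, leaning against the rim with its eye up; the mug of pens looks undisturbed, and I handed the job in at about 15 s (no verdict was returned).

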